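Assemble the jewellery stand and display the bangle

ROBOT

A 6-joint arm with a two-finger parallel gripper is mounted at the origin on a cart in front of the work surface, level with it; the furniture and walls round the work are solid. World frame = base frame: x ahead of the robot, y to its left, z up, the work surface at z = 0. Lengths are in m, angles in degrees, forces in N, time in s.
With the tool pointing down it reaches from about 0.4 to 0.825 m from the base axis. Payload 7 kg.
Tool frame: the origin (TCP) lies midway between the tips of the shut fingers; the grasp point (between the pads) lies 19 mm behind it; z points along the fingers, y is the line along which they close (so a half turn about z gives the same grasp; the last joint's range is limited). The gripper opens to 88 mm and grips with 3 to 60 N. Pads are 19 mm wide; open, the fingers measure 130 mm over their backs; the gripper's body (78 mm by 193 mm) begins 47 mm behind the grasp point.
Start: joints at [-47.149, 20.546, 0.682, 0, -70.136, -16.507], TCP at [0.3, -0.605, 0.187] pointing down, gripper open.
Joint ranges: [-176.03, 176.03], [-82.01, 121.73], [-58.28, 71.71], [-173.87, 95.51], [-174.79, -0.11], [-173.66, 173.66]. Speed limits (degrees/s): [136.94, 136.94, 172.46, 180, 180, 180].

INTERFACE

Orientations are given as [roll, pitch, yaw] about the fixed x, y, z axes, in that order (R = Rz(yaw) Ry(pitch) Rx(roll)).
In Python, from plant import ctrl gives the robot as it stands. The module is installed in compiled form; this text tells all that it offers.
- The arm moves only by the tool send_rows, never from a script. Its argument "plan" is a list that holds one entry, the list of rows, each a list of 6 numbers: the shift along the tool's x, y, z in normalised numbers (1 is 40 cm), then the turn, a rotation vector about the tool's x, y, z in parts of the range, where 1.0 means 90 degrees. A call has 1 to 8 rows; each row is the pose to reach, as a shift and turn from the pose commanded when the call began, along the tool's axes at that moment; what a row does not reach only later rows make up. A row lasts 1/12 s, in which the tool goes at most 41.7 mm and 7.16 degrees, less where a joint would pass 70% of its speed; a pose out of reach is approached as far as the arm can. No shift or turn number may pass 1 either way. A call with a gripper value outside its range is refused whole. "fingers" is the opening, from 0 (shut) to 1 (fully open), set as the call begins (left out, the last holds). The fingers move at their own pace and stop on an object; the grip force is fixed at half the most. Time passes only in rows, so rows that repeat a pose let the fingers close. It gives the time, the measured TCP pose, the force, the opening and the grip force at its end, in the units of the state.
- ctrl.get_obs(): the state, without advancing time (a new reading comes with each control period).
- ctrl.snapshot(name): name is "scene" or "top" or "wrist"; returns a dict with "img" (384x512x3 uint8, red, green, blue), "K" (3x3 intrinsics, pixels), "k1" (the pictures are not rectified: a ray, as slopes to the right and down, at radius r is drawn at 1 + k1 r^2 times it, then the intrinsics apply), "pose" (4x4, takes a point from camera to world coordinates). Camera axes: x right, y down, z forward; pixel columns grow to the right and rows downward; lengths in m; the calibration is good to about 2 mm. A picture is of the moment at which its call begins. There is no depth.
- ctrl.close_job(): hands the job in; it is judged then, once.
The state is a dict: "clock": time; "joint_pos": joint angles; "qvel": joint speeds; "tau": joint torques, N m; "tool_pos": TCP position; "orientation": TCP orientation; "force": force on the tool from outside, world axes, zero at the start; "moment": the same for the moment, N m; "opening": finger opening in m; "gripper_force": force on a finger pad.
Only numpy, scipy, OpenCV 4.12 (cv2) and the standard library are available. Lean on these libraries where they do the work, as an engineer would, in place of code of your own. Each camera call takes 0.05 s, during which the arm holds its last target. There are 200 camera calls.

TASK

Put the jewellery stand together for the counter: stand the walnut post, brass foot down, in the hole of the brass socket in the marble base, feeling lightly for the hole because it is not quite in the middle, and press the post straight in until it is fully home. Then slip the copper bangle over the post and lay it flat on the marble round it. Be gentle with the marble, never pressing or knocking hard, and leave the other things on the counter where they are.

Things in the scene. Friction and masses are not known exactly. Their poses are not given: they have to be found in the camera images.
- stand: Fixed jewellery stand: round marble disc 140 mm across with a round brass socket plate of 45 mm let into its top. Origin: centre of the disc's underside, z up. Marble top at z = 36 mm, flat face of the plate at 37 mm. In the plate: an upright blind hole, 21.6 mm across, sharp edge (no chamfer), 26 mm deep. The marble chips: never push on the stand with more than 30 N.
- plate_face (a point): Point on the disc's axis at the level of the plate's face (37 mm above the stand's underside). NOT the hole: plate and hole were fitted by hand, and the hole, in the middle of the plate, lies 3 to 5.5 mm from this axis, in an unknown direction that differs each time. They do not move. Round this point the face reaches at least 17 mm each way.
- floor_level (a point): Point on the disc's axis at the level of the hole's floor (11 mm above the stand's underside). The hole has three sprung balls in its wall: they meet the post about 7 mm down and grip it. Dropped in, the post stops there; pushing it past them takes roughly 4 to 10 N, then it slides on easily until it stands on the floor.
- post: The loose post, a straight round dowel of dark walnut with a brass foot: 20 mm across, 84 mm long, about 90 g, standing upright on the counter with its brass foot down. Origin: centre of the underside of its foot, z along the post upwards. The top is slightly domed. Fully home in the hole, it stands 58 mm out of the brass plate.
- bangle: The loose copper bangle, lying flat on the counter: a closed ring of 9 mm round bar, 63 mm across inside and 81 mm outside, about 50 g. Origin: on the ring's axis at the level of its underside, z up; the middle of the bar is 36 mm from the axis and 4.5 mm above the origin. It is taken by pinching the bar at one place, one finger inside the ring.
- spool: Bystander: spool of red ribbon, about 78 x 116 x 26 mm, at the right. Leave it alone.
- shell_box: Bystander: polished shell-shaped pill box, 63 x 60 x 27 mm, far right. Leave it alone.
- egg_cup: Bystander: small polished egg cup, 43 mm across, 40 mm tall, at the left. Leave it alone.
- bird: Bystander: polished bird-shaped pourer with a curved neck, 38 mm across, 75 mm tall, far left. Leave it alone.
Mind the look-alikes: they are no part of the job. Of the things like the bangle, leave any that is purple or turquoise; of the rest the smaller one is meant.

How it is judged (in metres and radians):
On the way, in this order (a step that is already met when the one before it is completed fails the run):
1. the post is pressed fully home in the socket, upright (z of post in the frame of stand below 0.013 m and horizontal distance between post and stand below 0.01 m and angle between the z axis of post and the z axis of stand, either way round below 0.09 rad), for 0.2 s.
2. the bangle lies flat on the stand round the post, let go (z of bangle in the frame of stand between 0.032 and 0.041 m and horizontal distance between bangle and post below 0.025 m and angle between bangle's own z axis and vertical below 0.1 rad and contact force between bangle and the fingers below 0.1 N), for 0.2 s.
At the end, for the whole second after the job is handed in: Post upright (within 5 degrees) in the stand's socket, foot at most 2 mm off the hole's floor; bangle let go, flat on the stand round the post (underside 32 to 41 mm above the stand's underside, tilt under 5.7 degrees, centre within 25 mm of the post); both at rest (all of step 1 and all of step 2 and linear speed of each of bangle, post below 0.02 m/s); the robot touches nothing.
It fails at once if more than 50 N acts on the stand, summed over all its contacts (the grip of the sprung balls, about 12 N, included) (contact force between stand and anything else above 50 N).
It fails at once if the red ribbon spool is moved more than 20 mm (distance of spool from where it was at the start of the episode above 0.02 m).
It fails at once if the shell box is moved more than 20 mm (distance of shell_box from where it was at the start of the episode above 0.02 m).
It fails at once if the egg cup is moved more than 20 mm (distance of egg_cup from where it was at the start of the episode above 0.02 m).
It fails at once if the bird-shaped pourer is moved more than 20 mm (distance of bird from where it was at the start of the episode above 0.02 m).
It also fails if it takes over 72 s, if anything falls off the work surface, if the arm or the gripper's body presses on something with over 40 N, if the wrist force passes 120 N, or if a joint passes its speed limit or range.

## Working session

There is one attempt and no reset: what is moved stays moved. The work goes in short steps, Python scripts to look and compute and a tool call to move; the robot and the scene stay as the last step left them, time stands still between calls to the robot, and variables do not carry over. Pictures are saved under pics/ and viewed, at most 10 in all, crops included, and the job is handed in when it is done.

Besides the shell and the picture viewer there is one more tool, called after "Emit:" as name([rows], argument=value, ...), one row to a line, values as JSON. send_rows: Moves the arm, as the interface text tells. Its arguments: {"type":"object","properties":{"plan":{"type":"array","items":{"type":"array","items":{"type":"array","items":{"type":"number"}}}},"fingers":{"type":"number"}},"required":["plan"]}

```bash
mkdir -p pics; cat > h.py <<'E'
import numpy as np, cv2
from plant import ctrl
from scipy.spatial.transform import Rotation as R
def snap(n,f=None):
    s=ctrl.snapshot(n)
    if f: cv2.imwrite('pics/'+f,s['img'][:,:,::-1])
    return s
def ray(s,u,v):
    K=np.array(s['K']);k1=s['k1']
    d=np.array([(u-K[0,2])/K[0,0],(v-K[1,2])/K[1,1]]);p=d.copy()
    for _ in range(20): p=d/(1+k1*(p@p))
    T=np.array(s['pose']);r=T[:3,:3]@np.array([*p,1]);return T[:3,3],r
def onz(s,u,v,z):
    o,r=ray(s,u,v);return o+r*(z-o[2])/r[2]
def proj(s,P):
    T=np.array(s['pose']);K=np.array(s['K']);c=T[:3,:3].T@(np.array(P)-T[:3,3]);p=c[:2]/c[2]
    p=p*(1+s['k1']*(p@p));return np.array([K[0,0]*p[0]+K[0,2],K[1,1]*p[1]+K[1,2]])
def pose():
    o=ctrl.get_obs();return np.array(o['tool_pos']),R.from_euler('xyz',o['orientation'],degrees=True)
def shift(target):
    p,r=pose();return r.inv().apply(np.array(target)-p)*100
E
python3 - <<'E'
from h import *
a=snap('scene','s0.png');b=snap('top','t0.png');c=snap('wrist')
cv2.imwrite('pics/c0.png',np.vstack([np.hstack([a['img'],b['img']])])[:,:,::-1][:, :][::1] if 0 else cv2.resize(np.hstack([a['img'],b['img']])[:,:,::-1],(800,300)))
for s in(a,b,c): print(np.round(s['K'],1).tolist(),s['k1'],np.round(s['pose'],3).tolist())
o=ctrl.get_obs();print({k:np.round(v,3).tolist() for k,v in o.items()})
E
```

```text
[[489.7, 0.0, 268.0], [0.0, 489.7, 192.5], [0.0, 0.0, 1.0]] -0.00823717912061122 [[0.66, -0.55, 0.512, -0.57], [-0.751, -0.463, 0.471, -1.032], [-0.022, -0.695, -0.719, 1.626], [0.0, 0.0, 0.0, 1.0]]
[[383.3, 0.0, 253.5], [0.0, 383.3, 199.0], [0.0, 0.0, 1.0]] 0.04338679941053405 [[0.023, -0.985, 0.17, 0.303], [-1.0, -0.024, -0.003, 0.003], [0.007, -0.17, -0.985, 1.351], [0.0, 0.0, 0.0, 1.0]]
[[320.9, 0.0, 248.3], [0.0, 320.9, 192.7], [0.0, 0.0, 1.0]] -0.08094436543844712 [[-0.443, 0.853, 0.274, 0.224], [0.896, 0.422, 0.137, -0.641], [0.001, 0.307, -0.952, 0.382], [0.0, 0.0, 0.0, 1.0]]
{'clock': 0.15, 'joint_pos': [-47.148, 20.581, 0.646, -0.013, -70.136, -16.506], 'qvel': [0.039, -0.148, 0.135, 0.095, -0.059, 0.06], 'tau': [-0.002, -58.328, 29.329, 7.001, 0.009, -0.0], 'tool_pos': [0.299, -0.605, 0.186], 'orientation': [179.928, -0.008, -153.659], 'force': [0.203, 0.238, 0.485], 'moment': [-0.008, -0.021, -0.018], 'gripper_force': 0.0, 'opening': 0.087}
```

View pics/s0.png

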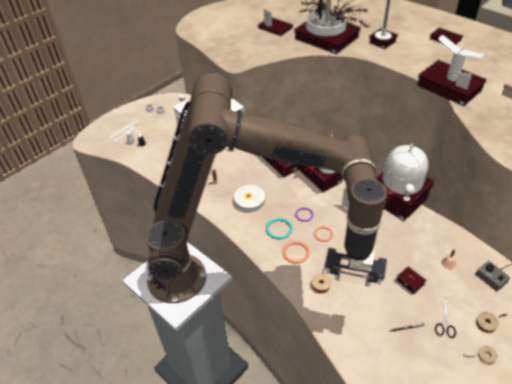

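View pics/t0.png

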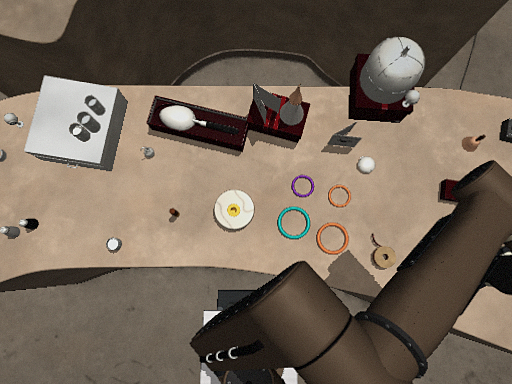

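The top view shows the stand at (234,210), the post at (173,213), and two orange rings: a smaller one at (340,196), which is the bangle, and a larger one at (333,238). In the scene view the post is at (213,177) and the stand at (249,197).

```bash
cat > m.py <<'E'
from h import *
a=snap('scene');b=snap('top')
def comp(m,u,v,rad=30):
    n,l,st,c=cv2.connectedComponentsWithStats(m.astype(np.uint8))
    i=min(range(1,n),key=lambda i:np.hypot(*(c[i]-[u,v]))-0.02*st[i,4]);return l==i,st[i]
im=b['img'].astype(int);hsv=cv2.cvtColor(b['img'],cv2.COLOR_RGB2HSV)
H,S,V=[hsv[...,i].astype(int) for i in range(3)]
print('around post',im[207:220:2,166:182:3].tolist()[3])
def circ(s,m,z):
    cs,_=cv2.findContours(m.astype(np.uint8),cv2.RETR_EXTERNAL,cv2.CHAIN_APPROX_NONE)
    c=max(cs,key=cv2.contourArea)[:,0,:];P=np.array([onz(s,*q,z)[:2] for q in c])
    (x,y),r=cv2.minEnclosingCircle(P.astype(np.float32))
    e=cv2.fitEllipse(P.astype(np.float32)*1000);return np.round([x,y,r],4),np.round(e[0],1),np.round(e[1],1)
ii,jj=np.mgrid[:384,:512]
def win(u,v,r): return np.hypot(jj-u,ii-v)<r
for u,v,r,n in((340,196,16,'small'),(333,238,20,'big')):
    print(n,circ(b,(win(u,v,r)&(H<14)&(S>140)),0.0045))
print('plate',circ(b,win(234,210,9)&(S>90)&(H>15)&(H<35),0.037))
print('disc',circ(b,win(234,210,24)&(S<60)&(V>150),0.036))
big=cv2.resize(b['img'][180:240,140:260],(800,400),interpolation=cv2.INTER_CUBIC)
big2=cv2.resize(a['img'][150:220,190:290],(800,560),interpolation=cv2.INTER_CUBIC)
cv2.imwrite('pics/z.png',np.vstack([cv2.resize(big,(590,295)),cv2.resize(big2,(590,300))])[:,:,::-1])
E
python3 m.py
```

```text
around post [[183, 160, 136], [184, 161, 137], [66, 33, 16], [26, 16, 13], [67, 43, 18], [175, 152, 131]]
small (array([ 0.555 , -0.3066,  0.0403]), array([ 554.9, -306.3]), array([76.3, 77.3]))
big (array([ 0.4039, -0.2796,  0.0552]), array([ 403.8, -279.5]), array([106.5, 107.1]))
plate (array([0.49  , 0.0683, 0.0224]), array([490.3,  68.3]), array([41.6, 42.6]))
disc (array([0.4948, 0.0661, 0.0696]), array([495.,  66.]), array([133.9, 136.8]))
```

View pics/z.png

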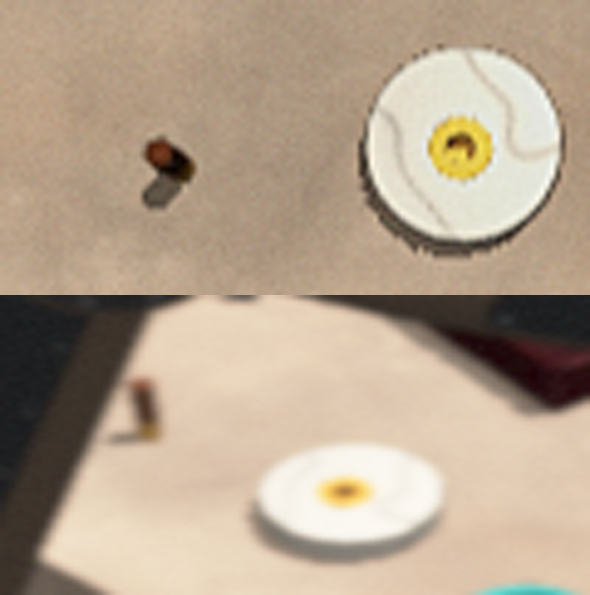

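```bash
cat >> h.py <<'E'
def go(x,y,z,yaw=-90):
    p,r=pose();t=R.from_euler('xyz',[180,0,yaw],degrees=True)
    print('shift',np.round(r.inv().apply(np.array([x,y,z])-p)*100,2),'turn',np.round((r.inv()*t).as_rotvec(degrees=True),2))
E
python3 - <<'E'
from h import *
b=snap('top');a=snap('scene')
print(onz(b,173,211.1,.084),onz(b,178,215,.0))
print(onz(a,190+143/5.9,150+(380-295)/300*70,.084),onz(a,190+149/5.9,150+(437-295)/300*70,0))
print('bird/egg',onz(b,366,166,.03),onz(b,113,244,.04),onz(b,148,152,.04))
go(.5,-.3,.24); 
E
```

```text
[0.4740147  0.26563457 0.084     ] [0.47184144 0.26463072 0.        ]
[0.47651004 0.26280184 0.084     ] [0.47249107 0.263893   0.        ]
bird/egg [ 0.65918205 -0.39697764  0.03      ] [0.3633326  0.46906129 0.04      ] [0.68795295 0.3746158  0.04      ]
shift [-31.5   18.42  -5.32] turn [ 2.000e-02  1.000e-02 -6.366e+01]
```

The manual's scale: shifts go in shares of 40 cm and turns go in shares of 90 degrees. Converting my numbers, -31.5 cm / 40 = -0.7875, -28 cm / 40 = -0.7, -63.66 degrees / 90 = -0.7073.

Emit:
send_rows([
  [[-0.1, 0.0575, -0.0325, 0, 0, -0.0889], [-0.2, 0.115, -0.065, 0, 0, -0.1778], [-0.3, 0.1725, -0.1, 0, 0, -0.2667], [-0.4, 0.23, -0.1325, 0, 0, -0.3556], [-0.5, 0.2875, -0.1325, 0, 0, -0.4444], [-0.6, 0.345, -0.1325, 0, 0, -0.5333], [-0.7, 0.4025, -0.1325, 0, 0, -0.6222], [-0.7875, 0.46, -0.1325, 0, 0, -0.7073]],
])

```text
clock: 1.02
tool_pos: [0.4808, -0.3309, 0.2402]
orientation: [-179.9, -0.0, -96.0]
force: [2.0, -0.6, 0.5]
opening: 0.0877
gripper_force: 0.0
```

```bash
python3 - <<'E'
from h import *
print(pose()[0],ctrl.get_obs()['orientation'],ctrl.get_obs()['clock']);go(.474,.02,.24)
E
```

```text
[ 0.48083774 -0.33087324  0.24024632] [-1.79941385e+02 -1.33496967e-02 -9.60083088e+01] 1.0167
shift [-3.482e+01  4.350e+00  1.000e-02] turn [-0.06 -0.02 -6.01]
```

Converted, -32.8 cm / 40 = -0.82, -28.7 cm / 40 = -0.7175, -6 degrees / 90 = -0.0667.

Emit:
send_rows([
  [[-0.1025, 0.0125, 0, 0, 0, -0.0667], [-0.205, 0.025, 0, 0, 0, -0.0667], [-0.3075, 0.0375, 0, 0, 0, -0.0667], [-0.41, 0.05, 0, 0, 0, -0.0667], [-0.5125, 0.0625, 0, 0, 0, -0.0667], [-0.615, 0.075, 0, 0, 0, -0.0667], [-0.7175, 0.09, 0, 0, 0, -0.0667], [-0.82, 0.1025, 0, 0, 0, -0.0667]],
])

```text
clock: 1.68
tool_pos: [0.4749, -0.0002, 0.2401]
orientation: [-179.9, 0.0, -90.4]
force: [1.2, 0.3, 0.0]
opening: 0.0874
gripper_force: 0.0
```

Converted, -18 cm / 40 = -0.45, -16 cm / 40 = -0.4.

Emit:
send_rows([
  [[-0.1025, 0, 0, 0, 0, 0], [-0.205, 0, 0, 0, 0, 0], [-0.3075, 0, 0, 0, 0, 0], [-0.4, 0, 0, 0, 0, 0], [-0.45, 0, 0, 0, 0, 0], [-0.45, 0, 0, 0, 0, 0], [-0.45, 0, 0, 0, 0, 0]],
])

```text
clock: 2.27
tool_pos: [0.4764, 0.179, 0.2394]
orientation: [180.0, -0.0, -90.2]
force: [-0.4, -0.3, 0.1]
opening: 0.0876
gripper_force: 0.0
```

```bash
python3 - <<'E'
from h import *
s=snap('wrist','w1.png');print(pose()[0],ctrl.get_obs()['orientation'])
print(proj(s,[.474,.265,.084]),proj(s,[.474,.265,0]),np.round(s['pose'],3).tolist());go(.474,.265,.2)
E
```

```text
[0.47636926 0.1781173  0.23952529] [ 1.79979174e+02 -1.70678829e-02 -9.02950101e+01]
[250.29386499 236.87040673] [249.98532459 211.67444754] [[-1.0, 0.004, 0.002, 0.475], [0.004, 0.952, 0.306, 0.096], [-0.001, 0.306, -0.952, 0.436], [0.0, 0.0, 0.0, 1.0]]
shift [-8.69  0.28  3.95] turn [ 0.02 -0.02 -0.3 ]
```

View pics/w1.png

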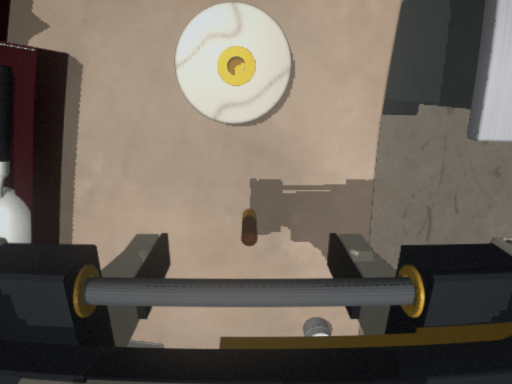

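The wrist view shows the post with its top at (250,240) and foot at (249,212), as predicted. The plate and hole are at (236,66).

```bash
cat > p.py <<'E'
from h import *
def plate(s,u,v,r=28,zf=.037,show=True):
    hsv=cv2.cvtColor(s['img'],cv2.COLOR_RGB2HSV);H,S,V=[hsv[...,i].astype(int) for i in range(3)]
    ii,jj=np.mgrid[:384,:512];m=(np.hypot(jj-u,ii-v)<r)&(S>110)&(H>15)&(H<35)&(V>150)
    cs,_=cv2.findContours(m.astype(np.uint8),cv2.RETR_CCOMP,cv2.CHAIN_APPROX_NONE)
    cs=sorted(cs,key=cv2.contourArea)[::-1]
    for c in cs[:1]:
        P=np.array([onz(s,*q,zf)[:2] for q in cv2.convexHull(c)[:,0,:]]).astype(np.float32)*1000
        print('plate',np.round(cv2.fitEllipse(P),1) if 0 else [np.round(t,1) for t in cv2.fitEllipse(P)],len(c))
E
python3 - <<'E'
from p import *
s=snap('wrist');plate(s,236,66)
hsv=cv2.cvtColor(s['img'],cv2.COLOR_RGB2HSV);ii,jj=np.mgrid[:384,:512]
m=(np.hypot(jj-233,ii-64)<65)&(hsv[...,1]<60)&(hsv[...,2]>170)
c=max(cv2.findContours(m.astype(np.uint8),cv2.RETR_EXTERNAL,cv2.CHAIN_APPROX_NONE)[0],key=cv2.contourArea)
P=np.array([onz(s,*q,.036)[:2] for q in cv2.convexHull(c)[:,0,:]]).astype(np.float32)*1000;print('disc',cv2.fitEllipse(P))
g=s['img'].astype(int).sum(2);sub=(g[200:250,235:265]<260)
yy,xx=np.nonzero(sub);print('post px',xx.min()+235,xx.max()+235,yy.min()+200,yy.max()+200)
for row in range(212,247,4): x=np.nonzero(sub[row-200])[0]+235;print(row,x.min() if len(x) else 0,x.max() if len(x) else 0)
print(onz(s,250,240,.084),onz(s,249,212,0))
E
```

```text
plate [array([490.1,  67.8]), array([43.3, 43.7]), np.float64(0.6)] 106
disc ((494.5360107421875, 65.83415222167969), (135.37576293945312, 135.695068359375), 65.16325378417969)
post px 242 257 209 245
212 245 255
216 243 256
220 243 256
224 242 256
228 242 257
232 242 257
236 242 256
240 242 256
244 244 254
[0.47451924 0.26833393 0.084     ] [0.47559264 0.26465011 0.        ]
```

Converted, 19.8 cm / 40 = 0.495, -8.7 cm / 40 = -0.2175, -0.3 degrees / 90 = -0.0033.

Emit:
send_rows([
  [[-0.075, 0.0025, 0.075, 0, 0, -0.0033], [-0.15, 0.005, 0.15, 0, 0, -0.0033], [-0.2175, 0.005, 0.225, 0, 0, -0.0033], [-0.2175, 0.005, 0.3, 0, 0, -0.0033], [-0.2175, 0.005, 0.375, 0, 0, -0.0033], [-0.2175, 0.005, 0.45, 0, 0, -0.0033], [-0.2175, 0.005, 0.495, 0, 0, -0.0033], [-0.2175, 0.005, 0.495, 0, 0, -0.0033]],
])

```text
clock: 3.03
tool_pos: [0.4733, 0.2617, 0.0379]
orientation: [179.7, -0.3, -90.2]
force: [-0.4, -1.1, 0.8]
opening: 0.0879
gripper_force: 0.0
```

Emit:
send_rows([
  [[0, 0, 0, 0, 0, 0], [0, 0, 0, 0, 0, 0], [0, 0, 0, 0, 0, 0], [0, 0, 0, 0, 0, 0], [0, 0, 0, 0, 0, 0], [0, 0, 0, 0, 0, 0], [0, 0, 0, 0, 0, 0], [0, 0, 0, 0, 0, 0]],
], fingers=0)

```text
clock: 3.7
tool_pos: [0.4752, 0.265, 0.0419]
orientation: [-180.0, 0.0, -90.1]
force: [0.3, -0.0, -0.2]
opening: 0.0397
gripper_force: 0.0
```

Emit:
send_rows([
  [[0, 0, 0, 0, 0, 0], [0, 0, 0, 0, 0, 0], [0, 0, 0, 0, 0, 0], [0, 0, 0, 0, 0, 0], [0, 0, 0, 0, 0, 0], [0, 0, 0, 0, 0, 0], [0, 0, 0, 0, 0, 0], [0, 0, 0, 0, 0, 0]],
], fingers=0)

```text
clock: 4.37
tool_pos: [0.4769, 0.2662, 0.0433]
orientation: [-179.8, 0.1, -90.0]
force: [0.8, 0.3, 8.4]
opening: 0.0006
gripper_force: 4.3
```

Emit:
send_rows([
  [[0, 0, -0.0125, 0, 0, 0], [0, 0, -0.05, 0, 0, 0], [0, 0, -0.1, 0, 0, 0], [0, 0, -0.1375, 0, 0, 0], [0, 0, -0.15, 0, 0, 0], [0, 0, -0.15, 0, 0, 0], [0, 0, -0.15, 0, 0, 0], [0, 0, -0.15, 0, 0, 0]],
])

```text
clock: 5.03
tool_pos: [0.4745, 0.2644, 0.1006]
orientation: [179.9, -0.1, -90.1]
force: [-0.3, -0.4, 0.3]
opening: 0.0004
gripper_force: 0.0
```

```bash
python3 - <<'E'
from h import *
s=snap('wrist');print(pose()[0],ctrl.get_obs()['orientation'],ctrl.get_obs()['force']);go(.490,.12,.11)
E
```

```text
[0.47455224 0.26432859 0.10052474] [ 1.79916032e+02 -7.41633206e-02 -9.00720475e+01] [-0.48663866 -0.74742611 -0.13379244]
shift [14.43 -1.56 -0.93] turn [ 0.08 -0.07 -0.07]
```

The fingers closed on nothing, so I need a look.

```bash
python3 - <<'E'
from h import *
s=snap('wrist','w2.png');t=snap('top')
cv2.imwrite('pics/w2.png',np.hstack([cv2.resize(s['img'],(400,300)),cv2.resize(t['img'][150:290,80:267],(400,300))])[:,:,::-1])
E
```

```text
(no output)
```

View pics/w2.png

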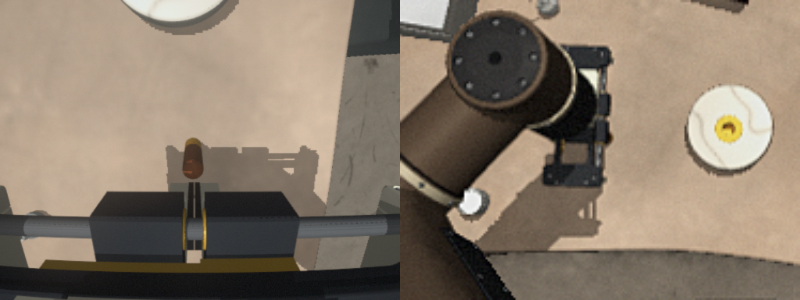

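The post still stands, now just in front of the shut fingers (−y side). I'll re-measure it.

```bash
python3 - <<'E'
from h import *
s=snap('wrist');p,r=pose();print(p)
g=s['img'].astype(int);sub=(g[170:240,230:262].sum(2)<270)&(g[170:240,230:262,0]>g[170:240,230:262,2]+12)
for k in range(0,70,4):
    x=np.nonzero(sub[k])[0]+230;print(170+k,(x.min(),x.max(),len(x)) if len(x) else 0,end=' ')
cv2.imwrite('pics/w3.png',cv2.resize(s['img'][160:260,200:300],(600,600),interpolation=cv2.INTER_CUBIC)[:,:,::-1])
print(onz(s,247,220,.084),onz(s,247,181,0),'tip px',proj(s,p),'pads',proj(s,p+[0,0,.019]),'tip+10mm',proj(s,p+[0,-.01,0]))
E
```

```text
[0.47484108 0.26457257 0.10086011]
170 0 174 0 178 (np.int64(246), np.int64(251), 6) 182 (np.int64(244), np.int64(256), 12) 186 (np.int64(238), np.int64(257), 20) 190 (np.int64(237), np.int64(257), 21) 194 (np.int64(236), np.int64(258), 23) 198 (np.int64(235), np.int64(258), 24) 202 (np.int64(235), np.int64(259), 25) 206 (np.int64(234), np.int64(259), 26) 210 (np.int64(234), np.int64(259), 26) 214 (np.int64(233), np.int64(260), 28) 218 (np.int64(233), np.int64(260), 28) 222 (np.int64(235), np.int64(258), 24) 226 (np.int64(238), np.int64(255), 18) 230 0 234 (np.int64(240), np.int64(260), 8) 238 (np.int64(230), np.int64(257), 5) [0.47529344 0.2704661  0.084     ] [0.47558161 0.26500518 0.        ] tip px [247.5681725  221.58404871] pads [247.50830803 233.82566231] tip+10mm [247.53538902 207.4079163 ]
```

View pics/w3.png

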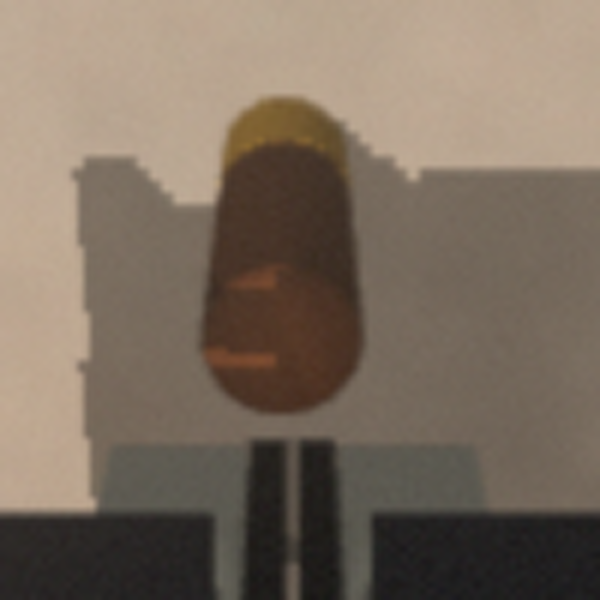

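```bash
python3 - <<'E'
from h import *
s=snap('scene');p,r=pose();t=snap('top')
u,v=proj(s,p);print(u,v,proj(s,p+[0,0,.037]),proj(s,p+[0,0.017,0]),proj(s,[.4748,.265,.084]))
u,v=int(u),int(v)
cv2.imwrite('pics/s3.png',cv2.resize(s['img'][v-50:v+30,u-50:u+50],(800,640),interpolation=cv2.INTER_CUBIC)[:600,:,::-1]);print(u-50,v-50)
E
```

```text
213.3325707941409 167.12736216365138 [212.49968298 161.13777133] [210.74963955 165.50269557] [213.63733358 169.81788036]
163 117
```

View pics/s3.png

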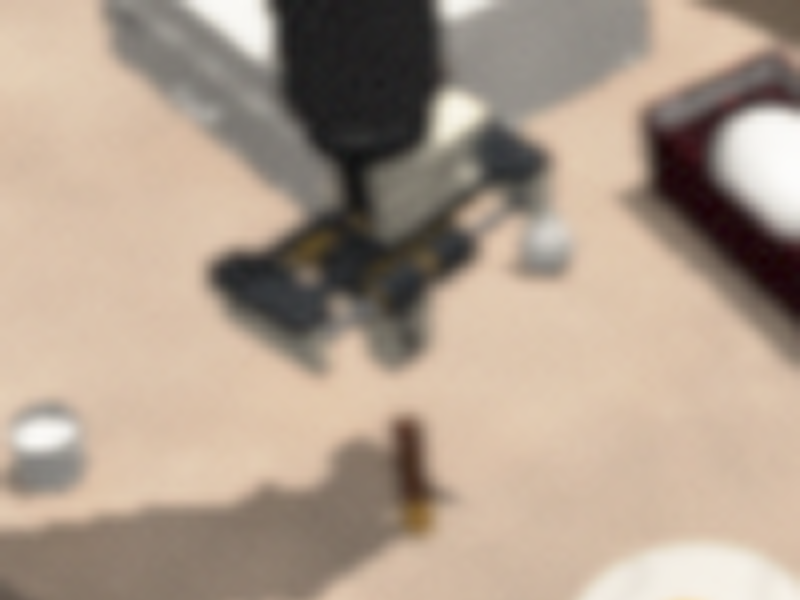

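The scene view shows the tips at about (212.8,162.6), while the reported TCP projects to (213.3,167.1). The wrist view agrees, both in the tip's row and in the finger spacing. So the real fingertips sit about 36 mm above the reported TCP. The post hasn't moved; I'll regrasp lower.

Converted, 1 cm / 40 = 0.025, 0.5 cm / 40 = 0.0125.

Emit:
send_rows([
  [[0, 0, 0, 0, 0, 0], [0, 0, 0, 0, 0, 0], [0, 0, 0, 0, 0, 0], [0, 0, 0, 0, 0, 0], [0, 0, 0, 0, 0, 0], [0, 0, 0, 0, 0, 0], [0, 0, 0.0125, 0, 0, 0], [0, 0, 0.025, 0, 0, 0]],
], fingers=0.6)

```text
clock: 6.0
tool_pos: [0.4753, 0.265, 0.0915]
orientation: [-180.0, 0.0, -90.1]
force: [-0.4, 0.0, -0.4]
opening: 0.0479
gripper_force: 0.0
```

Converted, 8.7 cm / 40 = 0.2175, 7.5 cm / 40 = 0.1875.

Emit:
send_rows([
  [[0, 0, 0.0375, 0, 0, 0], [0, 0, 0.075, 0, 0, 0], [0, 0, 0.1125, 0, 0, 0], [0, 0, 0.15, 0, 0, 0], [0, 0, 0.1875, 0, 0, 0], [0, 0, 0.2175, 0, 0, 0], [0, 0, 0.2175, 0, 0, 0], [0, 0, 0.2175, 0, 0, 0]],
])

```text
clock: 6.67
tool_pos: [0.4747, 0.2643, 0.0039]
orientation: [179.9, -0.1, -90.1]
force: [-0.1, -0.4, 0.6]
opening: 0.0526
gripper_force: 0.0
```

Emit:
send_rows([
  [[0, 0, 0, 0, 0, 0], [0, 0, 0, 0, 0, 0], [0, 0, 0, 0, 0, 0], [0, 0, 0, 0, 0, 0], [0, 0, 0, 0, 0, 0], [0, 0, 0, 0, 0, 0], [0, 0, 0, 0, 0, 0], [0, 0, 0, 0, 0, 0]],
], fingers=0)

```text
clock: 7.33
tool_pos: [0.4754, 0.2651, 0.005]
orientation: [-180.0, 0.0, -90.1]
force: [-0.8, 0.7, 4.5]
opening: 0.0196
gripper_force: 30.0
```

Converted, 7 cm / 40 = 0.175, 4.5 cm / 40 = 0.1125.

Emit:
send_rows([
  [[0, 0, -0.0125, 0, 0, 0], [0, 0, -0.05, 0, 0, 0], [0, 0, -0.1, 0, 0, 0], [0, 0, -0.1375, 0, 0, 0], [0.0125, -0.0025, -0.15, 0, 0, 0], [0.05, -0.01, -0.15, 0, 0, 0], [0.1125, -0.0175, -0.15, 0, 0, 0], [0.175, -0.025, -0.15, 0, 0, 0]],
])

```text
clock: 8.0
tool_pos: [0.4843, 0.1933, 0.0637]
orientation: [179.9, -0.0, -90.0]
force: [-0.3, -0.2, -1.5]
opening: 0.0193
gripper_force: 30.0
```

Converted, 12.3 cm / 40 = 0.3075, 11.7 cm / 40 = 0.2925.

Emit:
send_rows([
  [[0.0625, -0.0025, 0, 0, 0, 0], [0.125, -0.0075, 0, 0, 0, 0], [0.1875, -0.01, 0, 0, 0, 0], [0.25, -0.0125, 0, 0, 0, 0], [0.2925, -0.0125, 0, 0, 0, 0], [0.3075, -0.0125, 0, 0, 0, 0], [0.3075, -0.0125, 0, 0, 0, 0], [0.3075, -0.0125, 0, 0, 0, 0]],
])

```text
clock: 8.67
tool_pos: [0.4896, 0.0713, 0.0642]
orientation: [180.0, -0.0, -90.1]
force: [0.4, 0.7, -0.5]
opening: 0.0193
gripper_force: 30.0
```

```bash
python3 - <<'E'
from p import *
s=snap('wrist');p,r=pose();o=ctrl.get_obs();print(p,o['orientation'],o['opening'],o['force'])
u,v=proj(s,[.49,.068,.037]);f=proj(s,[p[0],p[1],p[2]-.005]);print(u,v,f)
plate(s,u,v,60)
a,b=int(u)-75,int(v)-75
cv2.imwrite('pics/w4.png',cv2.resize(s['img'][b:b+150,a:a+150],(600,600),interpolation=cv2.INTER_CUBIC)[:,:,::-1]);print(a,b)
E
```

```text
[0.48986709 0.07187857 0.06430828] [ 1.79978797e+02 -7.65550757e-03 -9.00821863e+01] 0.01929809879199331 [-0.60072218  0.36112088 -1.65349564]
247.31590038298333 202.88905481101045 [247.42734467 219.36316255]
plate [array([490. ,  66.7]), array([43.8, 44. ]), np.float64(76.9)] 217
172 127
```

View pics/w4.png

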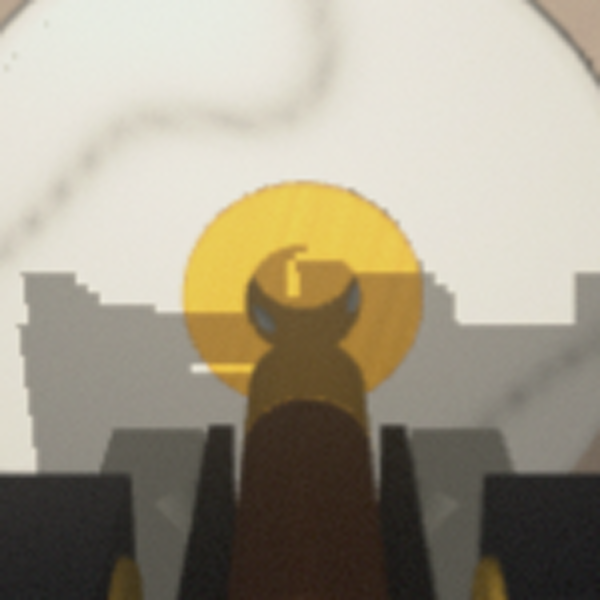

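```bash
python3 - <<'E'
from h import *
s=snap('wrist');p,r=pose();fz=p[2]-.005;P=lambda x,y,z:np.round(onz(s,172+x/4-.4,127+y/4-.4,z)*1000,1)
print('p',p,fz)
print('hole top edge',P(302,245,.037),'plate top',P(303,181,.037),'plate L/R',P(184,300,.037),P(422,300,.037),'hole L/R',P(248,295,.037),P(360,295,.037))
print('foot front',P(307,340,fz),'foot L/R',P(248,385,fz+.0),P(366,385,fz))
E
```

```text
p [0.4899749  0.07225052 0.06441213] 0.05941213280498878
hole top edge [490.3  57.   37. ] plate top [490.1  45.   37. ] plate L/R [512.2  67.6  37. ] [468.2  67.7  37. ] hole L/R [500.3  66.6  37. ] [479.7  66.7  37. ]
foot front [489.4  66.9  59.4] foot L/R [499.5  75.   59.4] [479.4  75.1  59.4]
```

The view shows the hole centred near crop (304,297), about (490.1, 67.7) mm. The foot's front edge is at crop (307,340), putting the foot centre near (489.5, 76.9) mm, so it still needs about −9 mm in y. I'll shift and hover 4 mm above the plate.

Converted, 1.8 cm / 40 = 0.045, -0.06 cm / 40 = -0.0015.

Emit:
send_rows([
  [[0.01, 0, 0, 0, 0, 0], [0.0225, -0.0015, 0.0075, 0, 0, 0], [0.0225, -0.0015, 0.0225, 0, 0, 0], [0.0225, -0.0015, 0.0375, 0, 0, 0], [0.0225, -0.0015, 0.045, 0, 0, 0], [0.0225, -0.0015, 0.045, 0, 0, 0], [0.0225, -0.0015, 0.045, 0, 0, 0]],
])

```text
clock: 9.35
tool_pos: [0.4904, 0.0628, 0.0463]
orientation: [180.0, -0.0, -90.1]
force: [0.4, -1.2, -1.1]
opening: 0.0192
gripper_force: 30.0
```

```bash
python3 - <<'E'
from h import *
s=snap('wrist');p,r=pose();o=ctrl.get_obs();print(p,o['force'])
u,v=proj(s,[.49,.068,.037]);a,b=int(u)-50,int(v)-60;print(a,b)
cv2.imwrite('pics/w5.png',cv2.resize(s['img'][b:b+100,a:a+100],(600,600),interpolation=cv2.INTER_CUBIC)[:,:,::-1])
E
```

```text
[0.4905723  0.06294888 0.04654735] [-0.15736994 -0.29809507 -0.45098267]
198 163
```

View pics/w5.png

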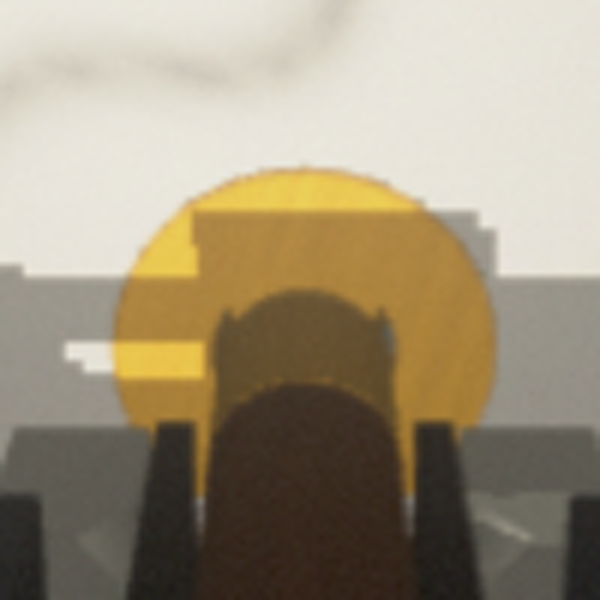

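The foot, front edge at crop (302,290), sits nearly over the hole, whose rims show at crop (218,320) and (392,335).

```bash
python3 - <<'E'
from h import *
s=snap('wrist');p,r=pose();P=lambda x,y,z:np.round(onz(s,198+x/6-.4,163+y/6-.4,z)*1000,1)
print(p,'plate',P(304.5,168,.037)+[0,22.5,0],P(113,345,.037),P(496,345,.037),'foot',P(302.5,290,.0415)+[0,10,0],P(218,345,.0415),P(387,345,.0415),'hole LR',P(215,320,.037),P(395,335,.037))
E
```

```text
[0.49068915 0.06299282 0.04673126] plate [490.2  67.1  37. ] [512.3  66.   37. ] [468.   66.1  37. ] foot [490.4  67.5  41.5] [499.9  64.2  41.5] [480.8  64.2  41.5] hole LR [500.5  62.9  37. ] [479.7  64.8  37. ]
```

Converted, 0.6 cm / 40 = 0.015, 0.5 cm / 40 = 0.0125.

Emit:
send_rows([
  [[0.0005, 0, 0.005, 0, 0, 0], [0.0005, 0, 0.0088, 0, 0, 0], [0.0005, 0, 0.0125, 0, 0, 0], [0.0005, 0, 0.015, 0, 0, 0], [0.0005, 0, 0.015, 0, 0, 0], [0.0005, 0, 0.015, 0, 0, 0]],
])

```text
clock: 9.95
tool_pos: [0.4905, 0.0626, 0.0406]
orientation: [180.0, -0.0, -90.1]
force: [-0.6, 0.8, -1.5]
opening: 0.0195
gripper_force: 30.0
```

Converted, 0.4 cm / 40 = 0.01, 0.3 cm / 40 = 0.0075.

Emit:
send_rows([
  [[0, 0, 0.0025, 0, 0, 0], [0, 0, 0.005, 0, 0, 0], [0, 0, 0.0075, 0, 0, 0], [0, 0, 0.01, 0, 0, 0], [0, 0, 0.01, 0, 0, 0], [0, 0, 0.01, 0, 0, 0]],
])

```text
clock: 10.45
tool_pos: [0.4905, 0.0627, 0.0366]
orientation: [180.0, -0.0, -90.1]
force: [-0.3, -0.0, -0.5]
opening: 0.0197
gripper_force: 30.0
```

Emit:
send_rows([
  [[0, 0, 0.0025, 0, 0, 0], [0, 0, 0.005, 0, 0, 0], [0, 0, 0.0075, 0, 0, 0], [0, 0, 0.01, 0, 0, 0], [0, 0, 0.0125, 0, 0, 0], [0, 0, 0.0125, 0, 0, 0]],
])

```text
clock: 10.95
tool_pos: [0.4905, 0.0627, 0.0314]
orientation: [180.0, 0.0, -90.1]
force: [0.8, 1.3, -2.8]
opening: 0.0192
gripper_force: 30.0
```

Converted, 0.6 cm / 40 = 0.015, 0.5 cm / 40 = 0.0125.

Emit:
send_rows([
  [[0, 0, 0.0025, 0, 0, 0], [0, 0, 0.005, 0, 0, 0], [0, 0, 0.0075, 0, 0, 0], [0, 0, 0.01, 0, 0, 0], [0, 0, 0.0125, 0, 0, 0], [0, 0, 0.015, 0, 0, 0], [0, 0, 0.015, 0, 0, 0]],
])

```text
clock: 11.53
tool_pos: [0.4905, 0.0627, 0.0254]
orientation: [180.0, 0.0, -90.1]
force: [1.2, 0.9, -2.7]
opening: 0.0193
gripper_force: 30.0
```

Converted, 0.6 cm / 40 = 0.015, 0.5 cm / 40 = 0.0125.

Emit:
send_rows([
  [[0, 0, 0.0025, 0, 0, 0], [0, 0, 0.005, 0, 0, 0], [0, 0, 0.0075, 0, 0, 0], [0, 0, 0.01, 0, 0, 0], [0, 0, 0.0125, 0, 0, 0], [0, 0, 0.015, 0, 0, 0], [0, 0, 0.015, 0, 0, 0]],
])

```text
clock: 12.12
tool_pos: [0.4905, 0.0627, 0.0193]
orientation: [180.0, 0.0, -90.1]
force: [0.9, 0.0, -2.6]
opening: 0.0195
gripper_force: 30.0
```

Converted, 0.2 cm / 40 = 0.005, 0.15 cm / 40 = 0.0038.

Emit:
send_rows([
  [[0, 0, 0.0013, 0, 0, 0], [0, 0, 0.0025, 0, 0, 0], [0, 0, 0.0038, 0, 0, 0], [0, 0, 0.005, 0, 0, 0], [0, 0, 0.005, 0, 0, 0]],
])

```text
clock: 12.53
tool_pos: [0.4905, 0.0627, 0.0175]
orientation: [180.0, 0.0, -90.1]
force: [0.4, 0.9, -2.0]
opening: 0.0192
gripper_force: 30.0
```

Converted, 0.1 cm / 40 = 0.0025, 0.05 cm / 40 = 0.0013.

Emit:
send_rows([
  [[0, 0, 0.0013, 0, 0, 0], [0, 0, 0.0025, 0, 0, 0], [0, 0, 0.0025, 0, 0, 0]],
])

```text
clock: 12.78
tool_pos: [0.4905, 0.0627, 0.0165]
orientation: [180.0, 0.0, -90.1]
force: [1.6, -0.1, -0.6]
opening: 0.0195
gripper_force: 30.0
```

Converted, 0.1 cm / 40 = 0.0025, 0.05 cm / 40 = 0.0013.

Emit:
send_rows([
  [[0, 0, 0.0013, 0, 0, 0], [0, 0, 0.0025, 0, 0, 0], [0, 0, 0.0025, 0, 0, 0]],
])

```text
clock: 13.03
tool_pos: [0.4907, 0.0627, 0.016]
orientation: [-180.0, -0.0, -90.0]
force: [-1.0, -0.7, 4.5]
opening: 0.0196
gripper_force: 30.0
```

Converted, -1.5 cm / 40 = -0.0375, -0.5 cm / 40 = -0.0125.

Emit:
send_rows([
  [[0, 0, 0, 0, 0, 0], [0, 0, 0, 0, 0, 0], [0, 0, 0, 0, 0, 0], [0, 0, 0, 0, 0, 0], [0, 0, 0, 0, 0, 0], [0, 0, 0, 0, 0, 0], [0, 0, -0.0125, 0, 0, 0], [0, 0, -0.0375, 0, 0, 0]],
], fingers=0.55)

```text
clock: 13.7
tool_pos: [0.4897, 0.0623, 0.0301]
orientation: [179.9, -0.1, -90.1]
force: [-0.6, 0.4, 0.3]
opening: 0.0481
gripper_force: 0.0
```

Converted, -14 cm / 40 = -0.35, -13 cm / 40 = -0.325.

Emit:
send_rows([
  [[0, 0, -0.05, 0, 0, 0], [0, 0, -0.125, 0, 0, 0], [0, 0, -0.2, 0, 0, 0], [0, 0, -0.275, 0, 0, 0], [0, 0, -0.325, 0, 0, 0], [0.1, -0.0075, -0.35, 0, 0, 0], [0.2, -0.015, -0.35, 0, 0, 0], [0.3, -0.0225, -0.35, 0, 0, 0]],
])

```text
clock: 14.37
tool_pos: [0.5, -0.0579, 0.1724]
orientation: [-179.8, 0.0, -89.9]
force: [1.3, 0.5, -1.1]
opening: 0.0482
gripper_force: 0.0
```

```bash
python3 - <<'E'
from p import *
s=snap('wrist');t=snap('top');p,r=pose();o=ctrl.get_obs();print(p,o['force'],o['opening'],o['clock'])
cv2.imwrite('pics/t4.png',cv2.resize(t['img'][170:250,190:290],(500,400),interpolation=cv2.INTER_CUBIC)[:,:,::-1])
print('pred top',proj(t,[.490,.0675,.095]));g=t['img'].astype(int);m=(g.sum(2)<270)&(g[...,0]>g[...,2]+12);m[:, :215]=0;m[:,255:]=0;m[:185]=0;m[235:]=0
yy,xx=np.nonzero(m);print('dark',xx.mean(),yy.mean(),xx.min(),xx.max(),yy.min(),yy.max(),len(xx))
go(.519,-.20,.13)
E
```

```text
[ 0.49906362 -0.06142715  0.17121027] [-0.41406261  0.76265265  0.15929229] 0.048637269738585814 14.4667
pred top [232.60375328 207.28438641]
dark 231.71973094170403 203.1121076233184 215 254 185 234 892
shift [13.84 -2.07  4.13] turn [-0.01 -0.02 -0.31]
```

Converted, 19.8 cm / 40 = 0.495, 19 cm / 40 = 0.475.

Emit:
send_rows([
  [[0.1, -0.01, 0, 0, 0, 0], [0.2, -0.02, 0, 0, 0, 0], [0.3, -0.03, 0.025, 0, 0, 0], [0.4, -0.04, 0.05, 0, 0, 0], [0.475, -0.05, 0.075, 0, 0, 0], [0.495, -0.05, 0.075, 0, 0, 0], [0.495, -0.05, 0.075, 0, 0, 0], [0.495, -0.05, 0.075, 0, 0, 0]],
])

```text
clock: 15.13
tool_pos: [0.519, -0.2554, 0.1406]
orientation: [180.0, 0.0, -90.1]
force: [-0.7, 0.8, 0.2]
opening: 0.0483
gripper_force: 0.0
```

```bash
python3 - <<'E'
from h import *
s=snap('wrist');sc=snap('scene');p,r=pose();o=ctrl.get_obs();print(p,o['orientation'],o['opening'])
hsv=cv2.cvtColor(s['img'],cv2.COLOR_RGB2HSV).astype(int)
m=((hsv[...,0]<14)&(hsv[...,1]>140)&(hsv[...,2]>90)).astype(np.uint8)
cs,_=cv2.findContours(m,cv2.RETR_EXTERNAL,cv2.CHAIN_APPROX_NONE)
for c in cs:
    if len(c)>80:
        P=np.array([onz(s,*q,.0045)[:2] for q in cv2.convexHull(c)[:,0,:]]).astype(np.float32)*1000
        print(cv2.boundingRect(c),[np.round(t,1) for t in cv2.fitEllipse(P)])
W=cv2.resize(s['img'],(480,360));S=cv2.resize(sc['img'][165:225,215:275],(320,360),interpolation=cv2.INTER_CUBIC)
cv2.imwrite('pics/w6.png',np.hstack([W,S])[:,:,::-1])
E
```

```text
[ 0.51941452 -0.25448564  0.14121584] [-1.79963855e+02  1.72487664e-04 -9.00214559e+01] 0.048046794488979465
(306, 95, 103, 104) [array([ 403.4, -280. ]), array([110.3, 110.7]), np.float64(69.9)]
(174, 82, 77, 79) [array([ 555.4, -307.3]), array([78.9, 78.9]), np.float64(175.3)]
```

View pics/w6.png

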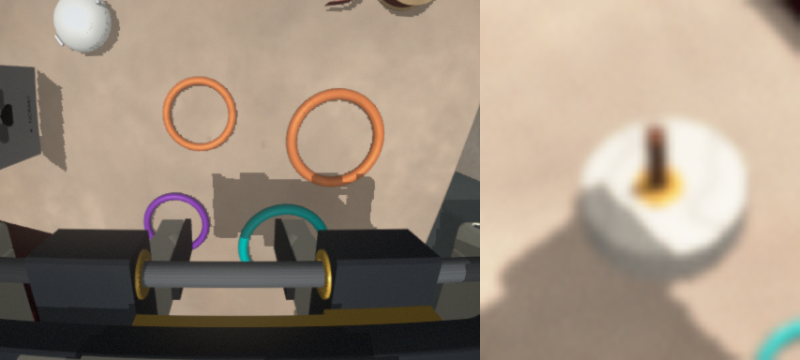

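The ring at (200,113) in the left panel is the small orange bangle, centre (555.4, −307.3) mm. The right panel shows the post upright in the socket. I'm going down to pinch the bangle's near side.

Converted, 16.6 cm / 40 = 0.415, 16 cm / 40 = 0.4.

Emit:
send_rows([
  [[0.0625, 0, 0, 0, 0, 0], [0.1375, 0, 0.05, 0, 0, 0], [0.1375, 0, 0.125, 0, 0, 0], [0.1375, 0, 0.2, 0, 0, 0], [0.1375, 0, 0.275, 0, 0, 0], [0.1375, 0, 0.35, 0, 0, 0], [0.1375, 0, 0.4, 0, 0, 0], [0.1375, 0, 0.415, 0, 0, 0]],
])

```text
clock: 15.9
tool_pos: [0.5175, -0.3083, -0.0281]
orientation: [179.8, 0.1, -90.0]
force: [-0.6, -0.8, -0.5]
opening: 0.048
gripper_force: 0.0
```

Converted, 0.4 cm / 40 = 0.01, 0.3 cm / 40 = 0.0075.

Emit:
send_rows([
  [[0, 0, 0, 0, 0, 0], [0, 0, 0.0025, 0, 0, 0], [0, 0, 0.005, 0, 0, 0], [0, 0, 0.0075, 0, 0, 0], [0, 0, 0.01, 0, 0, 0], [0, 0, 0.01, 0, 0, 0]],
])

```text
clock: 16.4
tool_pos: [0.5196, -0.3104, -0.0286]
orientation: [-179.9, -0.0, -90.1]
force: [-0.2, -0.1, -0.6]
opening: 0.0481
gripper_force: 0.0
```

Converted, 0.3 cm / 40 = 0.0075, 0.2 cm / 40 = 0.005.

Emit:
send_rows([
  [[0, 0, 0.0025, 0, 0, 0], [0, 0, 0.005, 0, 0, 0], [0, 0, 0.0075, 0, 0, 0], [0, 0, 0.0075, 0, 0, 0]],
])

```text
clock: 16.73
tool_pos: [0.519, -0.3103, -0.0326]
orientation: [180.0, 0.0, -90.1]
force: [-0.1, 0.8, -0.8]
opening: 0.048
gripper_force: 0.0
```

Converted, 0.2 cm / 40 = 0.005, 0.1 cm / 40 = 0.0025.

Emit:
send_rows([
  [[0, 0, 0.0025, 0, 0, 0], [0, 0, 0.005, 0, 0, 0], [0, 0, 0.005, 0, 0, 0]],
])

```text
clock: 16.98
tool_pos: [0.519, -0.3103, -0.0346]
orientation: [180.0, 0.0, -90.1]
force: [0.4, 0.2, -0.5]
opening: 0.0482
gripper_force: 0.0
```

Converted, 0.15 cm / 40 = 0.0038, 0.1 cm / 40 = 0.0025.

Emit:
send_rows([
  [[0, 0, 0.0025, 0, 0, 0], [0, 0, 0.0038, 0, 0, 0], [0, 0, 0.0038, 0, 0, 0]],
])

```text
clock: 17.23
tool_pos: [0.5191, -0.3103, -0.036]
orientation: [180.0, 0.0, -90.1]
force: [0.5, -0.2, 0.5]
opening: 0.0481
gripper_force: 0.0
```

Converted, 0.1 cm / 40 = 0.0025, 0.05 cm / 40 = 0.0013.

Emit:
send_rows([
  [[0, 0, 0.0013, 0, 0, 0], [0, 0, 0.0025, 0, 0, 0], [0, 0, 0.0025, 0, 0, 0]],
])

```text
clock: 17.48
tool_pos: [0.5191, -0.3103, -0.0369]
orientation: [180.0, 0.0, -90.1]
force: [0.6, 0.6, 0.2]
opening: 0.0482
gripper_force: 0.0
```

Converted, 0.1 cm / 40 = 0.0025, 0.05 cm / 40 = 0.0013.

Emit:
send_rows([
  [[0, 0, 0.0013, 0, 0, 0], [0, 0, 0.0025, 0, 0, 0], [0, 0, 0.0025, 0, 0, 0]],
])

```text
clock: 17.73
tool_pos: [0.5191, -0.3103, -0.0379]
orientation: [180.0, 0.0, -90.1]
force: [0.2, 1.0, 0.1]
opening: 0.048
gripper_force: 0.0
```

Converted, 0.1 cm / 40 = 0.0025, 0.05 cm / 40 = 0.0013.

Emit:
send_rows([
  [[0, 0, 0.0013, 0, 0, 0], [0, 0, 0.0025, 0, 0, 0], [0, 0, 0.0025, 0, 0, 0]],
])

```text
clock: 17.98
tool_pos: [0.5191, -0.3103, -0.0389]
orientation: [180.0, 0.0, -90.1]
force: [-0.2, -0.3, 0.7]
opening: 0.0482
gripper_force: 0.0
```

Converted, 0.1 cm / 40 = 0.0025, 0.05 cm / 40 = 0.0013.

Emit:
send_rows([
  [[0, 0, 0.0013, 0, 0, 0], [0, 0, 0.0025, 0, 0, 0], [0, 0, 0.0025, 0, 0, 0]],
])

```text
clock: 18.23
tool_pos: [0.5192, -0.3104, -0.0392]
orientation: [-180.0, -0.0, -90.0]
force: [-2.1, 1.0, 6.9]
opening: 0.0482
gripper_force: 2.9
```

Converted, 0.1 cm / 40 = 0.0025, 0.05 cm / 40 = 0.0013.

Emit:
send_rows([
  [[0, 0, 0.0013, 0, 0, 0], [0, 0, 0.0025, 0, 0, 0], [0, 0, 0.0025, 0, 0, 0]],
])

```text
clock: 18.48
tool_pos: [0.5192, -0.3104, -0.0393]
orientation: [-180.0, -0.0, -90.0]
force: [-4.3, 3.4, 13.5]
opening: 0.0479
gripper_force: 7.2
```

Contact with the counter comes at reading −39.2 mm, so the tips are 39 mm above the reading. I'll back off about 2 mm and pinch.

Converted, -0.35 cm / 40 = -0.0088, -0.2 cm / 40 = -0.005.

Emit:
send_rows([
  [[0, 0, -0.005, 0, 0, 0], [0, 0, -0.0088, 0, 0, 0], [0, 0, -0.0088, 0, 0, 0], [0, 0, -0.0088, 0, 0, 0], [0, 0, -0.0088, 0, 0, 0], [0, 0, -0.0088, 0, 0, 0], [0, 0, -0.0088, 0, 0, 0], [0, 0, -0.0088, 0, 0, 0]],
], fingers=0)

```text
clock: 19.15
tool_pos: [0.519, -0.3103, -0.0376]
orientation: [180.0, 0.0, -90.1]
force: [-0.1, -0.4, -0.2]
opening: 0.0083
gripper_force: 29.6
```

Emit:
send_rows([
  [[0, 0, 0, 0, 0, 0], [0, 0, 0, 0, 0, 0], [0, 0, 0, 0, 0, 0], [0, 0, 0, 0, 0, 0]],
])

```text
clock: 19.48
tool_pos: [0.5191, -0.3103, -0.0374]
orientation: [180.0, 0.0, -90.1]
force: [0.7, -0.2, -0.7]
opening: 0.0083
gripper_force: 29.6
```

Converted, -13.8 cm / 40 = -0.345, -10.5 cm / 40 = -0.2625.

Emit:
send_rows([
  [[0, 0, -0.0125, 0, 0, 0], [0, 0, -0.05, 0, 0, 0], [0, 0, -0.1125, 0, 0, 0], [0, 0, -0.1875, 0, 0, 0], [0, 0, -0.2625, 0, 0, 0], [0, 0, -0.325, 0, 0, 0], [0, 0, -0.345, 0, 0, 0], [0, 0, -0.345, 0, 0, 0]],
])

```text
clock: 20.15
tool_pos: [0.5209, -0.311, 0.104]
orientation: [-179.7, -0.1, -90.0]
force: [0.3, 0.1, -0.4]
opening: 0.0084
gripper_force: 29.6
```

Converted, -21 cm / 40 = -0.525, -18 cm / 40 = -0.45.

Emit:
send_rows([
  [[-0.025, 0.005, 0, 0, 0, 0], [-0.075, 0.015, 0, 0, 0, 0], [-0.15, 0.03, 0, 0, 0, 0], [-0.225, 0.045, 0, 0, 0, 0], [-0.3, 0.06, 0, 0, 0, 0], [-0.375, 0.075, 0, 0, 0, 0], [-0.45, 0.09, 0, 0, 0, 0], [-0.525, 0.105, 0, 0, 0, 0]],
])

```text
clock: 20.82
tool_pos: [0.4753, -0.0988, 0.099]
orientation: [179.8, -0.0, -90.1]
force: [0.2, -0.5, 0.9]
opening: 0.0084
gripper_force: 29.6
```

Converted, -12.5 cm / 40 = -0.3125, -11.5 cm / 40 = -0.2875.

Emit:
send_rows([
  [[-0.075, 0.015, 0, 0, 0, 0], [-0.15, 0.03, 0, 0, 0, 0], [-0.225, 0.045, 0, 0, 0, 0], [-0.2875, 0.0625, 0, 0, 0, 0], [-0.3125, 0.08, 0, 0, 0, 0], [-0.3125, 0.08, 0, 0, 0, 0], [-0.3125, 0.08, 0, 0, 0, 0], [-0.3125, 0.08, 0, 0, 0, 0]],
])

```text
clock: 21.48
tool_pos: [0.4449, 0.0244, 0.0999]
orientation: [179.9, -0.0, -90.0]
force: [-0.8, -0.5, -0.4]
opening: 0.0084
gripper_force: 29.6
```

```bash
cat > b.py <<'E'
from h import *
def ring(s,z,show=1):
    hsv=cv2.cvtColor(s['img'],cv2.COLOR_RGB2HSV).astype(int)
    m=((hsv[...,0]<14)&(hsv[...,1]>130)&(hsv[...,2]>70)).astype(np.uint8)
    cs,_=cv2.findContours(m,cv2.RETR_EXTERNAL,cv2.CHAIN_APPROX_NONE)
    for c in cs:
        if len(c)>40:
            P=np.array([onz(s,*q,z)[:2] for q in cv2.convexHull(c)[:,0,:]]).astype(np.float32)*1000
            print(cv2.boundingRect(c),[np.round(t,1) for t in cv2.fitEllipse(P)],np.round([P.min(0),P.max(0)],1).tolist())
E
python3 - <<'E'
from b import *
s=snap('wrist');t=snap('top');p,r=pose();o=ctrl.get_obs();print(p,o['orientation'],o['opening'],o['clock'],o['force'])
ring(s,p[2]+.042);print();ring(t,p[2]+.042)
E
```

```text
[0.44533916 0.02405796 0.10015312] [ 1.79945588e+02 -2.71224237e-02 -9.01137971e+01] 0.008604112794219973 21.5833 [-0.47318002 -0.19244074 -1.35550614]
(110, 181, 147, 98) [array([479.8,  23. ]), array([76.1, 79.2]), np.float64(97.2)] [[440.3999938964844, -15.300000190734863], [519.5999755859375, 40.599998474121094]]

(317, 223, 32, 31) [array([ 393.6, -250.9]), array([98.2, 99.6]), np.float64(25.1)] [[346.1000061035156, -300.70001220703125], [440.8999938964844, -203.39999389648438]]
```

Converted, -4.2 cm / 40 = -0.105, -3.8 cm / 40 = -0.095.

Emit:
send_rows([
  [[-0.025, 0, 0, 0, 0, 0], [-0.0625, 0, 0, 0, 0, 0], [-0.095, 0, 0, 0, 0, 0], [-0.105, 0, 0, 0, 0, 0], [-0.105, 0, 0, 0, 0, 0], [-0.105, 0, 0, 0, 0, 0]],
])

```text
clock: 22.08
tool_pos: [0.4455, 0.0665, 0.1005]
orientation: [180.0, -0.0, -90.1]
force: [0.2, 0.0, -0.9]
opening: 0.0082
gripper_force: 29.6
```

```bash
python3 - <<'E'
from b import *
s=snap('wrist');p,r=pose();print(p)
ring(s,p[2]+.042)
c=proj(s,[.490,.0675,.095]);print('post top pred px',c)
g=s['img'].astype(int);m=((g.sum(2)<300)&(g[...,0]>g[...,2]+20)).astype(np.uint8)
n,l,st,ce=cv2.connectedComponentsWithStats(m)
for i in range(1,n):
    if st[i,4]>80: print(st[i],ce[i].round(1))
E
```

```text
[0.44542299 0.06630501 0.10049989]
(110, 181, 147, 98) [array([480.4,  65.4]), array([76.7, 79.5]), np.float64(102.8)] [[440.8999938964844, 26.899999618530273], [520.2999877929688, 82.9000015258789]]
post top pred px [182.44003221 219.46806584]
[  0 173   4  64 175] [  1.  206.3]
[ 208  185   50   94 1115] [244.7 242. ]
[171 197  34  32 795] [186.3 212.1]
[112 210  24  50 462] [120.9 231.9]
[218 266   8  55 295] [220.9 293.2]
[272 266   8  55 197] [275.4 289. ]
[  62  329  338   20 4772] [246.3 340.1]
```

Emit:
send_rows([
  [[0, 0, 0.0175, 0, 0, 0], [0, 0, 0.045, 0, 0, 0], [0, 0, 0.075, 0, 0, 0], [0, 0, 0.1, 0, 0, 0], [0, 0, 0.125, 0, 0, 0], [0, 0, 0.1375, 0, 0, 0], [0, 0, 0.1375, 0, 0, 0], [0, 0, 0.1375, 0, 0, 0]],
])

```text
clock: 22.8
tool_pos: [0.4455, 0.0664, 0.0455]
orientation: [180.0, -0.0, -90.1]
force: [-0.1, 0.6, 0.3]
opening: 0.0084
gripper_force: 29.6
```

```bash
python3 - <<'E'
from b import *
s=snap('wrist');p,r=pose();o=ctrl.get_obs();print(p,o['force'],o['opening'])
ring(s,p[2]+.042)
E
```

```text
[0.44580004 0.06662444 0.04589948] [ 0.21548952 -0.03843501 -0.14758259] 0.008350417587770961
(111, 182, 146, 97) [array([480.1,  65. ]), array([76.1, 79. ]), np.float64(90.9)] [[440.8999938964844, 27.100000381469727], [519.7999877929688, 82.5]]
```

Free and unchanged in the grip; continuing down to just above the marble.

Converted, 4.3 cm / 40 = 0.1075, 4 cm / 40 = 0.1.

Emit:
send_rows([
  [[0, 0, 0.0175, 0, 0, 0], [0, 0, 0.04, 0, 0, 0], [0, 0, 0.0625, 0, 0, 0], [0, 0, 0.085, 0, 0, 0], [0, 0, 0.1, 0, 0, 0], [0, 0, 0.1075, 0, 0, 0], [0, 0, 0.1075, 0, 0, 0], [0, 0, 0.1075, 0, 0, 0]],
])

```text
clock: 23.52
tool_pos: [0.4455, 0.0667, 0.0025]
orientation: [180.0, -0.0, -90.1]
force: [-0.1, 0.4, 0.1]
opening: 0.0088
gripper_force: 29.6
```

Converted, 0.2 cm / 40 = 0.005, 0.15 cm / 40 = 0.0038.

Emit:
send_rows([
  [[0, 0, 0.0013, 0, 0, 0], [0, 0, 0.0025, 0, 0, 0], [0, 0, 0.0038, 0, 0, 0], [0, 0, 0.005, 0, 0, 0], [0, 0, 0.005, 0, 0, 0]],
])

```text
clock: 23.93
tool_pos: [0.4456, 0.0668, 0.0007]
orientation: [-180.0, 0.0, -90.1]
force: [0.6, -0.2, -0.4]
opening: 0.0084
gripper_force: 29.6
```

Converted, 0.1 cm / 40 = 0.0025, 0.05 cm / 40 = 0.0013.

Emit:
send_rows([
  [[0, 0, 0.0013, 0, 0, 0], [0, 0, 0.0025, 0, 0, 0], [0, 0, 0.0025, 0, 0, 0]],
])

```text
clock: 24.18
tool_pos: [0.4455, 0.0667, -0.0004]
orientation: [180.0, -0.0, -90.1]
force: [-0.0, -0.3, -0.9]
opening: 0.0085
gripper_force: 29.6
```

Emit:
send_rows([
  [[0, 0, 0, 0, 0, 0], [0, 0, 0, 0, 0, 0], [0, 0, 0, 0, 0, 0], [0, 0, 0, 0, 0, 0]],
], fingers=0.22)

```text
clock: 24.52
tool_pos: [0.4456, 0.0668, -0.0003]
orientation: [-180.0, 0.0, -90.1]
force: [-0.5, 0.4, -0.6]
opening: 0.0192
gripper_force: 0.0
```

Converted, -14 cm / 40 = -0.35, -5.5 cm / 40 = -0.1375.

Emit:
send_rows([
  [[0, 0, -0.0075, 0, 0, 0], [0, 0, -0.025, 0, 0, 0], [0, 0, -0.05, 0, 0, 0], [0, 0, -0.0875, 0, 0, 0], [0, 0, -0.1375, 0, 0, 0], [0, 0, -0.2, 0, 0, 0], [0, 0, -0.275, 0, 0, 0], [0, 0, -0.35, 0, 0, 0]],
])

```text
clock: 25.18
tool_pos: [0.4451, 0.0664, 0.1415]
orientation: [180.0, -0.0, -90.1]
force: [0.9, 0.1, 0.3]
opening: 0.0193
gripper_force: 0.0
```

Emit:
send_rows([
  [[0.075, 0, -0.025, 0, 0, 0], [0.15, 0, -0.025, 0, 0, 0], [0.225, 0, -0.025, 0, 0, 0], [0.25, 0, -0.025, 0, 0, 0], [0.25, 0, -0.025, 0, 0, 0], [0.25, 0, -0.025, 0, 0, 0]],
])

```text
clock: 25.68
tool_pos: [0.4455, -0.0337, 0.1501]
orientation: [-180.0, 0.0, -90.2]
force: [-0.3, 0.2, 0.4]
opening: 0.0192
gripper_force: 0.0
```

Converted, -15 cm / 40 = -0.375, -12 cm / 40 = -0.3.

Emit:
send_rows([
  [[-0.1, 0, 0, 0, 0, 0], [-0.2, 0, 0, 0, 0, 0], [-0.3, 0, 0, 0, 0, 0], [-0.375, 0, 0, 0, 0, 0], [-0.375, 0, 0, 0, 0, 0], [-0.375, 0, 0, 0, 0, 0]],
])

```text
clock: 26.18
tool_pos: [0.4453, 0.1191, 0.1497]
orientation: [180.0, -0.0, -89.8]
force: [-0.7, -0.6, 0.1]
opening: 0.0189
gripper_force: 0.0
```

```bash
python3 - <<'E'
from b import *
s=snap('wrist');p,r=pose();o=ctrl.get_obs();print(p,o['force'],o['clock'])
ring(s,.0405)
print('post pred top/plate',proj(s,[.490,.0675,.095]),proj(s,[.490,.0675,.037]))
g=s['img'].astype(int);m=((g.sum(2)<300)&(g[...,0]>g[...,2]+20)).astype(np.uint8)
n,l,st,ce=cv2.connectedComponentsWithStats(m)
for i in range(1,n):
    if st[i,4]>80: print(st[i],ce[i].round(1))
sc=snap('scene');ring(sc,.0405);print(proj(sc,[.49,.0675,.095]))
E
```

```text
[0.44518593 0.11790682 0.14957354] [-0.4000645  -0.21382906  0.18507932] 26.2333
(170, 82, 83, 84) [array([480.3,  67.3]), array([78.6, 78.6]), np.float64(152.6)] [[441.6000061035156, 28.600000381469727], [519.2999877929688, 106.0]]
post pred top/plate [190.68313393 132.4068533 ] [201.19563877 124.70933709]
[  7 105  17  71 555] [ 13.2 129.4]
[179 115  34  29 580] [196.5 128.6]
[  7 194  17  81 433] [ 13.8 240.2]
[197 266  11  55 362] [201.4 293.3]
[289 266  12  55 265] [294.5 290.2]
[  86  328  334   21 4760] [265.8 340. ]
(284, 242, 25, 21) [array([ 381.4, -297.4]), array([100.5, 102.8]), np.float64(121.2)] [[330.5, -346.0], [432.1000061035156, -246.60000610351562]]
[247.11576495 185.95999497]
```

The bangle fits as a level 78.6 mm circle centred 10 mm from the post. The post's silhouette matches the fully home prediction. I'm handing in.

```bash
python3 -c "
from plant import ctrl
print(ctrl.close_job())"
```

```text
the job is handed in; nothing more can be done
None
```

The job is handed in at about 26 s of the 72 s allowed, with the post pressed home on the hole's floor and the bangle lying flat on the marble about 10 mm off-centre round it; I haven't seen the judge's verdict.

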